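# Sort the sealed jars by heft

### The arm

A 7-joint arm with a two-finger parallel gripper is mounted at the origin on the work surface. World frame = base frame: x ahead of the robot, y to its left, z up, the work surface at z = 0. Lengths are in m, angles in rad, forces in N, time in s.
With the tool pointing down it reaches from about 0.4 to 0.875 m from the base axis. Payload 4.4 kg.
Tool frame: the origin (TCP) lies on the mounting face of the last link; the fingertips stand 173 mm ahead of it and the grasp point (between the pads) lies 155 mm ahead of it (r.tcp_to_tips is the distance from the TCP to the fingertips, in m); z points along the fingers, y is the direction in which the jaws open and shut (so a half turn about z gives the same grasp; the last joint's range is limited). The gripper opens to 85 mm and grips with 20 to 120 N. Pads are 22 mm wide; open, the fingers measure 114 mm over their backs; the gripper's body (76 mm by 85 mm) begins 54 mm behind the grasp point. The pads swing forward as they close: fully open they stand 13 mm farther back than shut.
Start: joints at [1.131, 0.628, 0.038, 1.517, -0.027, 0.996, -0.02], TCP at [0.237, -0.605, 0.405] pointing down, gripper open.
Joint ranges: [-3.06, 3.06], [-0.37, 2.12], [-1.25, 1.32], [0.18, 2.47], [-1.1, 4.24], [0.23, 1.98], [-2.94, 2.94]. Speed limits (rad/s): [2.57, 2.57, 3.14, 3.14, 3.14, 3.14, 3.14].

### API

Orientations are given as a unit quaternion [w, x, y, z].
In Python, from station import readout, vision, workorder, r gives the robot as it stands.
- The arm moves only by the shell command python3 -m inch 'ROWS' [OPENING] [FORCE]. ROWS is JSON, a list of rows, each an object with "slide": the shift along the world's x, y, z in cm, a list of three; "roll": the turn about the world's z in degrees. A call has exactly 8 rows; each row is the pose to reach, as a shift and turn from the pose measured when the call began; what a row does not reach only later rows make up. A row lasts 1/8 s, in which the tool goes at most 62.5 mm and 10.7 degrees, less where a joint would pass 70% of its speed; a pose out of reach is approached as far as the arm can. A call with a gripper value outside its range is refused whole. OPENING is the finger opening in cm, from 0 to 8.54, set as the call begins (- or left out, the last holds). The fingers move at their own pace and stop on an object; FORCE is the grip in N (left out, the last holds). Time passes only in rows, so rows that repeat a pose let the fingers close, or fill a call up. It gives the time, the measured TCP pose, the force and the opening at its end, in the units of the state.
- readout.sense(): the state, without advancing time (a new reading comes with each control period).
- vision.grab_frame(name): name is "side" or "top" or "wrist"; returns the picture (480x640x3 uint8, red, green, blue); there is no depth.
- vision.camera_params(name): a dict with "fx", "fy", "cx", "cy" (pixels), "R" (3x3) and "t" (3): a world point X has camera coordinates R X + t. Camera axes: x right, y down, z forward; pixel columns grow to the right and rows downward; lengths in m; the calibration is good to about 2 mm. A picture is of the moment at which its call begins: read the wrist's pose just before it. camera_params takes no time and is no camera call; for the wrist camera it gives the pose at the moment of the call.
- workorder.job_done(): hands the job in, once; it reports no verdict.
The state is a dict: "time": time; "qpos": joint angles; "qvel": joint speeds; "joint_torque": joint torques, N m; "eef_pos": TCP position; "eef_rot": TCP orientation; "force": force on the tool from outside, world axes, zero at the start; "ft_torque": the same for the moment, N m; "grip_width": finger opening in m.
Only numpy, scipy, OpenCV 4.12 (cv2) and the standard library are available. Lean on these libraries where they do the work, as an engineer would, in place of code of your own. Each camera call takes 0.05 s, during which the arm holds its last target. There are 200 camera calls.

### The job

The three white sealed jars look alike, but some are full and the others empty: lift each one to feel which it is. Stand every full jar in the aluminium tray and every empty jar on the slatted drying rack, keeping them upright and setting them down gently. Leave the other things on the bench where they are.

Things in the scene. Friction and masses are not known exactly. Their poses are not given: they have to be found in the camera images.
- jar_1: one of three identical opaque white screw-top jars, lid closed: round body 54 mm in diameter up to 70 mm high, grey ridged lid 48 mm in diameter, 93 mm high in all. It stands upright on the bench at the start. Origin: centre of its underside, z up along the jar's axis. It is either empty (50 to 70 g) or full (360 to 480 g), which cannot be seen; how many are full is not told.
- jar_2: one of three identical opaque white screw-top jars, lid closed: round body 54 mm in diameter up to 70 mm high, grey ridged lid 48 mm in diameter, 93 mm high in all. It stands upright on the bench at the start. Origin: centre of its underside, z up along the jar's axis. It is either empty (50 to 70 g) or full (360 to 480 g), which cannot be seen; how many are full is not told.
- jar_3: one of three identical opaque white screw-top jars, lid closed: round body 54 mm in diameter up to 70 mm high, grey ridged lid 48 mm in diameter, 93 mm high in all. It stands upright on the bench at the start. Origin: centre of its underside, z up along the jar's axis. It is either empty (50 to 70 g) or full (360 to 480 g), which cannot be seen; how many are full is not told.
- tray: shallow open aluminium tray, fixed to the bench, 260 mm long (its x) by 150 mm wide (its y), rim 28 mm high, walls and floor 4 mm thick. Origin: centre of its underside, z up. For the full jars; three fit in a row along its x. Tray and rack stand on opposite sides of the bench, and change sides from start to start.
- tray_in (a point): centre of the tray's inner floor, 4 mm above the bench; axes as the tray's
- rack: low drying rack, fixed to the bench: eight white slats that run along its x, 260 mm long (x) by 148 mm wide (y), flat top 30 mm above the bench, no rim. Origin: centre of its underside, z up. For the empty jars; three fit in a row along its x.
- rack_top (a point): centre of the rack's flat top, 30 mm above the bench; axes as the rack's
- vial: small amber glass vial with a black cap, 26 mm in diameter, 50 mm high, standing among the jars; origin at the centre of its underside. To be left alone.
- spatula: flat steel lab spatula lying among the jars, about 123 mm long (its x), 16 mm wide, 5 mm thick; origin near the middle of its underside. To be left alone.
Not all that is in view belongs to the job. Leave any brown or green look-alike of the jar_2 alone.

How it is judged:
By the outcome, as a careful person would: the job done as asked, in the order asked, and still so for the second after the job is handed in, with the robot touching nothing.
It also fails if it takes over 67 s, if anything falls off the work surface, if the arm or the gripper's body presses on something with over 40 N, if the wrist force passes 120 N, or if a joint passes its speed limit or range.

## Working session

There is one attempt and no reset: what is moved stays moved. The work goes in short steps, Python scripts to look and compute and a shell command to move; the robot and the scene stay as the last step left them, time stands still between calls to the robot, and variables do not carry over. Pictures are saved under pics/ and viewed, about 8 in all and at most 12, crops included, and the job is handed in when it is done.

```bash
mkdir -p pics; ls
python3 - <<'E'
from station import readout, vision, workorder, r
import cv2
for n in("top","side"):
    cv2.imwrite(f"pics/{n}0.png",vision.grab_frame(n)[:,:,::-1])
    p=vision.camera_params(n);print(n,p)
print(readout.sense())
E
```

```text
pics
top {'fx': 611.9568549979911, 'fy': 611.9568549979911, 'cx': 316.4867190354503, 'cy': 244.05158787443165, 'R': array([[-0.01844193, -0.99973099, -0.01406558],
       [-0.98888371,  0.0203142 , -0.14729681],
       [ 0.14754291,  0.01119278, -0.98899232]]), 't': array([0.02438917, 0.55342992, 1.04771777])}
side {'fx': 618.702092383481, 'fy': 618.702092383481, 'cx': 312.31818985739665, 'cy': 244.71780741959194, 'R': array([[ 0.76622723, -0.64243869,  0.01297542],
       [-0.30421048, -0.38046612, -0.87332784],
       [ 0.5659963 ,  0.66522031, -0.48696008]]), 't': array([-0.3890574 ,  0.22582407,  0.66446881])}
{'time': 0.1, 'qpos': array([ 1.13118196,  0.62927295,  0.0384781 ,  1.51826976, -0.02700554,
        0.9963291 , -0.01999186]), 'qvel': array([-2.87840820e-04, -2.44206136e-03,  5.37225044e-05, -3.80578446e-03,
        8.14190386e-04,  2.98532935e-04, -6.39313767e-04]), 'joint_torque': array([ 3.28978676e-03, -5.64529467e+01,  1.23064287e+00, -1.93970811e+01,
        1.12876471e-02,  5.47943346e-03,  6.18159493e-05]), 'eef_pos': array([ 0.2372789 , -0.60485565,  0.40386832]), 'eef_rot': array([-8.61468291e-04,  9.82585296e-01,  1.85810013e-01, -1.80265909e-04]), 'force': array([-0.40807906, -0.20075056, -0.10136587]), 'ft_torque': array([ 0.04339958, -0.04399713, -0.01103878]), 'grip_width': 0.0855452259151902}
```

View pics/top0.png

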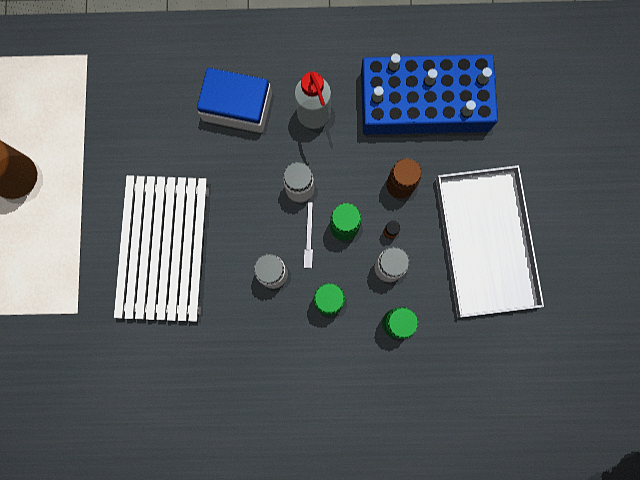

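View pics/side0.png

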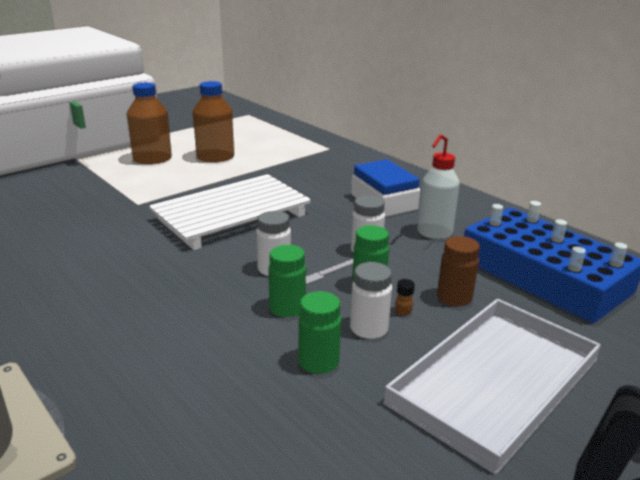

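Top view: the grey-lidded white jars are at (298,180), (270,269) and (392,264). The greens at (345,220), (329,299) and (401,322) and the brown at (404,176) are look-alikes. The vial is at (392,230), the spatula at (309,235), the rack on the left and the tray on the right. The side view agrees that only those three have white bodies and grey lids.

```bash
cat > h.py <<'E'
import numpy as np,cv2
from station import readout, vision, workorder, r
def ray(p,uv,z):
    d=p["R"].T@np.array([(uv[0]-p["cx"])/p["fx"],(uv[1]-p["cy"])/p["fy"],1]); c=-p["R"].T@p["t"]
    return c+d*(z-c[2])/d[2]
def proj(p,X):
    c=p["R"]@np.array(X)+p["t"]; return np.array([p["fx"]*c[0]/c[2]+p["cx"],p["fy"]*c[1]/c[2]+p["cy"]])
E
python3 - <<'E'
from h import *
im=cv2.imread("pics/top0.png");p=vision.camera_params("top");hsv=cv2.cvtColor(im,cv2.COLOR_BGR2HSV)
H,S,V=cv2.split(hsv)
roi=np.zeros_like(H);roi[150:350,225:430]=1
big=cv2.resize(im[140:350,230:430],None,fx=3.8,fy=2.8)
masks={"grey":(S<40)&(V>85)&(V<160),"green":(H>45)&(H<80)&(S>120)&(V>100),"brown":(H<15)&(S>100)&(V>60)}
for n,m in masks.items():
    m=cv2.morphologyEx((m&(roi>0)).astype(np.uint8),cv2.MORPH_OPEN,np.ones((5,5)))
    for c in cv2.findContours(m,0,2)[0]:
        if cv2.contourArea(c)<150: continue
        (u,v),rad=cv2.minEnclosingCircle(c);e=cv2.fitEllipse(c)
        X=ray(p,e[0],.093);print(n,np.round(e[0],1),np.round(e[1],1),round(rad,1),"world",X.round(4),"diam",max(e[1])/611*np.linalg.norm(X+p["R"].T@p["t"]))
m=cv2.morphologyEx(((S<40)&(V>190)).astype(np.uint8),cv2.MORPH_CLOSE,np.ones((11,11)))
for c in cv2.findContours(m,0,2)[0]:
    if 5000<cv2.contourArea(c)<20000:
        b=cv2.minAreaRect(c);z=.03 if b[0][0]<300 else .004
        q=np.array([ray(p,t,z) for t in cv2.boxPoints(b)]);print("box",b,q.mean(0).round(4),q[:,:2].round(3).tolist())
cv2.imwrite("pics/crop.png",cv2.resize(im[140:350,230:430],None,fx=2.8,fy=2.8,interpolation=cv2.INTER_CUBIC))
for uv in [(392,230),(391,228)]: print("vial",ray(p,uv,.05))
for uv in [(310,203),(308,268)]: print("spat",ray(p,uv,.003))
for n,uv,z in [("tray rims",(438,175),.028),("",(519,166),.028),("",(543,306),.028),("",(460,318),.028),("rack",(127,176),.03),("",(206,178),.03),("",(196,321),.03),("",(115,318),.03),("bottle",(312,80),.14)]: print(n,ray(p,uv,z).round(3))
E
```

```text
grey [268. 268.] [27.4 28.1] 14.9 world [0.5069 0.0956 0.093 ] diam 0.04757524853442044
grey [394.6 261.8] [25.2 27.5] 14.9 world [ 0.5131 -0.1179  0.093 ] diam 0.0468007459572009
grey [296.9 175. ] [25.5 26.9] 13.9 world [0.667  0.0445 0.093 ] diam 0.0467292906726687
green [402.9 322.1] [27.6 29.5] 15.2 world [ 0.4123 -0.128   0.093 ] diam 0.04995556932488421
green [329.2 297.4] [27.9 28.9] 15.3 world [ 0.4555 -0.0065  0.093 ] diam 0.04853538853312912
green [345.8 216.5] [27.1 27.2] 14.2 world [ 0.5925 -0.0378  0.093 ] diam 0.04658794345366587
brown [406.9 171.6] [26.3 27.3] 14.1 world [ 0.6689 -0.1448  0.093 ] diam 0.047875202459582766
box ((159.77520751953125, 247.63717651367188), (82.55117797851562, 145.20582580566406), 3.9724960327148438) [0.5571 0.2963 0.03  ] [[0.432, 0.376], [0.696, 0.366], [0.682, 0.214], [0.419, 0.23]]
box ((490.58892822265625, 240.56471252441406), (145.57791137695312, 83.81979370117188), 81.05461883544922) [ 0.5616 -0.3053  0.004 ] [[0.685, -0.215], [0.706, -0.37], [0.438, -0.393], [0.418, -0.243]]
box ((43.0, 184.5), (259.0, 86.0), 90.0) [0.6842 0.5142 0.03  ] [[0.931, 0.608], [0.927, 0.444], [0.438, 0.426], [0.441, 0.58]]
vial [ 0.57484731 -0.12042999  0.05      ]
vial [ 0.57847061 -0.11879603  0.05      ]
spat [0.63697774 0.02467997 0.003     ]
spat [0.51546053 0.03039727 0.003     ]
tray rims [ 0.679 -0.211  0.028]
 [ 0.692 -0.359  0.028]
 [ 0.437 -0.384  0.028]
 [ 0.419 -0.237  0.028]
rack [0.689 0.359 0.03 ]
 [0.682 0.214 0.03 ]
 [0.422 0.229 0.03 ]
 [0.43  0.374 0.03 ]
bottle [0.818 0.015 0.14 ]
```

View pics/crop.png

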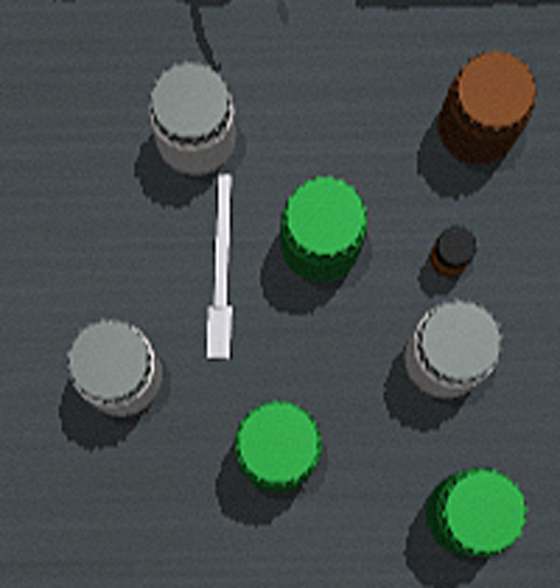

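The crop confirms grey lids on the three white jars: A (0.507,0.096), B (0.513,-0.118), C (0.667,0.045). Lid diameters come out near 48 mm, as they should. The rack is centred at (0.556,0.294) with yaw about -3°. The tray is at (0.557,-0.298) with yaw about 5.5°. I'll start with B, jaws along y so they stay clear of the vial.

```bash
python3 -m inch '[{"slide":[3,5.3,0],"roll":-3},{"slide":[6,10.6,0],"roll":-6},{"slide":[9,15.9,0],"roll":-9},{"slide":[12,21.2,0],"roll":-12},{"slide":[15,26.5,0],"roll":-15},{"slide":[18,31.8,0],"roll":-18},{"slide":[21,37.1,0],"roll":-21},{"slide":[24,42.4,0],"roll":-21.4}]' 8.5 40
python3 -m inch '[{"slide":[2,3.5,0],"roll":0},{"slide":[3.6,6.3,-2],"roll":0},{"slide":[3.6,6.3,-4],"roll":0},{"slide":[3.6,6.3,-6],"roll":0},{"slide":[3.6,6.3,-6],"roll":0},{"slide":[3.6,6.3,-6],"roll":0},{"slide":[3.6,6.3,-6],"roll":0},{"slide":[3.6,6.3,-6],"roll":0}]'
python3 - <<'E'
from h import *
s=readout.sense();print(s["eef_pos"],s["eef_rot"],s["force"])
p=vision.camera_params("wrist")
im=vision.grab_frame("wrist")[:,:,::-1].copy()
for X in [(.513,-.118,.093),(.507,.0955,.093),(.667,.0445,.093)]:
    print(proj(p,X)); cv2.drawMarker(im,tuple(int(a) for a in proj(p,X)),(255,0,255),0,20)
cv2.imwrite("pics/w1.png",im)
E
```

```text
time: 1.1
eef_pos: [0.4779, -0.179, 0.4038]
eef_rot: [-0.001, 1.0, -0.0, -0.0]
force: [0.8, -0.0, -0.5]
grip_width: 0.0851
time: 2.1
eef_pos: [0.5141, -0.1161, 0.3444]
eef_rot: [-0.001, 1.0, -0.0, 0.001]
force: [-0.1, 0.2, 0.1]
grip_width: 0.0853
[ 0.51408976 -0.11612138  0.34442918] [-7.08137254e-04  9.99999570e-01 -2.71571084e-04  5.34119060e-04] [-0.062196    0.21622809  0.11585878]
[316.01600178 249.80172247]
[-53.33826136 259.22766105]
[-39.91084795 -67.69870371]
```

View pics/w1.png

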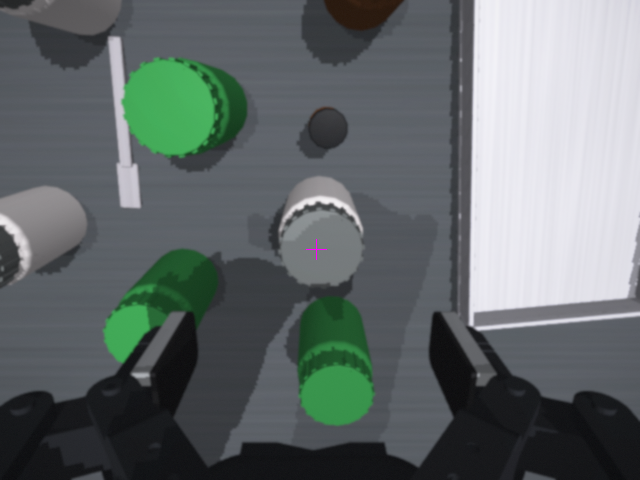

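The wrist view shows jar B's lid at about (321,246) against a predicted (316,250), so shift about 4 mm toward -y. Fingers are clear of the vial and the greens. Now descend and grip.

```bash
python3 -m inch '[{"slide":[0,-0.4,-3],"roll":0},{"slide":[0,-0.4,-6],"roll":0},{"slide":[0,-0.4,-8],"roll":0},{"slide":[0,-0.4,-10],"roll":0},{"slide":[0,-0.4,-12],"roll":0},{"slide":[0,-0.4,-13],"roll":0},{"slide":[0,-0.4,-13.7],"roll":0},{"slide":[0,-0.4,-13.7],"roll":0}]'
python3 -m inch '[{"slide":[0,0,0],"roll":0},{"slide":[0,0,0],"roll":0},{"slide":[0,0,0],"roll":0},{"slide":[0,0,0],"roll":0},{"slide":[0,0,0],"roll":0},{"slide":[0,0,0],"roll":0},{"slide":[0,0,0],"roll":0},{"slide":[0,0,0],"roll":0}]' 4.5 40
python3 -m inch '[{"slide":[0,0,1],"roll":0},{"slide":[0,0,3],"roll":0},{"slide":[0,0,5],"roll":0},{"slide":[0,0,7],"roll":0},{"slide":[0,0,8],"roll":0},{"slide":[0,0,8],"roll":0},{"slide":[0,0,8],"roll":0},{"slide":[0,0,8],"roll":0}]'
python3 - <<'E'
from h import *
p=vision.camera_params("wrist");print((-p["R"].T@p["t"]-readout.sense()["eef_pos"]))
cv2.imwrite("pics/w2.png",vision.grab_frame("side")[:,:,::-1])
E
```

```text
time: 3.15
eef_pos: [0.5141, -0.1201, 0.2073]
eef_rot: [-0.001, 1.0, -0.0, 0.0]
force: [0.1, -0.3, 0.7]
grip_width: 0.0851
time: 4.15
eef_pos: [0.5143, -0.1202, 0.2081]
eef_rot: [-0.001, 1.0, -0.0, 0.001]
force: [-1.8, 0.2, 5.3]
grip_width: 0.053
time: 5.15
eef_pos: [0.5141, -0.1201, 0.2874]
eef_rot: [-0.001, 1.0, -0.0, 0.0]
force: [-0.2, 0.6, -1.0]
grip_width: 0.0529
[ 0.0803211  -0.00039064 -0.03240954]
```

View pics/w2.png

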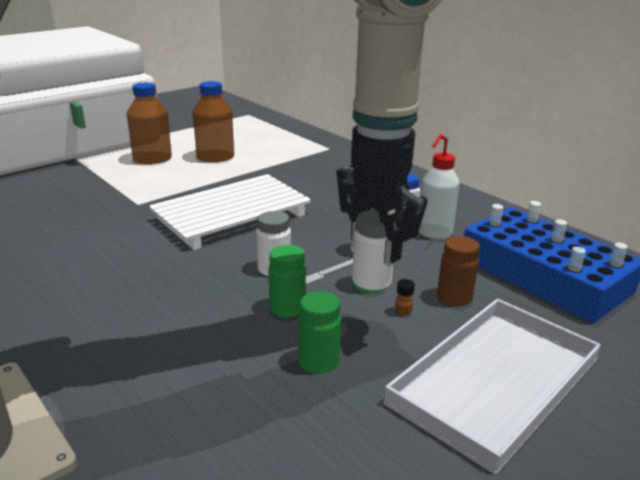

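Force is -1.0 N (the noise is about ±0.5 N), which means B is empty (a full jar would read about -3.5 to -4.7 N). The side view shows it held upright at (372,260). I'll check the weight again at rest after moving it to the far rack slot (0.636,0.289).

```bash
python3 -m inch '[{"slide":[0,0,5],"roll":0},{"slide":[1.5,5,6],"roll":0},{"slide":[3.2,11,6],"roll":0},{"slide":[5,17,6],"roll":0},{"slide":[6.8,23,6],"roll":0},{"slide":[8.6,29,6],"roll":0},{"slide":[10.4,35,6],"roll":0},{"slide":[12.2,40.9,6],"roll":0}]'
python3 -m inch '[{"slide":[0,0,0],"roll":-1},{"slide":[0,0,0],"roll":-2},{"slide":[0,0,0],"roll":-3},{"slide":[0,0,0],"roll":-3},{"slide":[0,0,0],"roll":-3},{"slide":[0,0,0],"roll":-3},{"slide":[0,0,0],"roll":-3},{"slide":[0,0,0],"roll":-3}]'
python3 - <<'E'
from h import *
s=readout.sense();print(s["eef_pos"],s["force"])
E
```

```text
time: 6.2
eef_pos: [0.6363, 0.2909, 0.3467]
eef_rot: [-0.0, 1.0, -0.0, -0.0]
force: [1.1, 0.1, 0.8]
grip_width: 0.0532
time: 7.2
eef_pos: [0.6363, 0.2909, 0.3468]
eef_rot: [-0.0, 1.0, -0.026, -0.0]
force: [0.3, -1.0, 0.2]
grip_width: 0.053
[0.63629392 0.29087465 0.34676339] [ 0.29415416 -0.9897334   0.16472727]
```

```bash
python3 -m inch '[{"slide":[0,-0.1,-2],"roll":0},{"slide":[0,-0.1,-5],"roll":0},{"slide":[0,-0.1,-8],"roll":0},{"slide":[0,-0.1,-9.5],"roll":0},{"slide":[0,-0.1,-10.2],"roll":0},{"slide":[0,-0.1,-10.5],"roll":0},{"slide":[0,-0.1,-10.6],"roll":0},{"slide":[0,-0.1,-10.7],"roll":0}]'
python3 -m inch '[{"slide":[0,0,-0.05],"roll":0},{"slide":[0,0,-0.1],"roll":0},{"slide":[0,0,-0.15],"roll":0},{"slide":[0,0,-0.2],"roll":0},{"slide":[0,0,-0.2],"roll":0},{"slide":[0,0,-0.2],"roll":0},{"slide":[0,0,-0.2],"roll":0},{"slide":[0,0,-0.2],"roll":0}]'
```

```text
time: 8.2
eef_pos: [0.6366, 0.29, 0.2406]
eef_rot: [-0.001, 1.0, -0.026, 0.001]
force: [-0.1, 0.2, -0.4]
grip_width: 0.0528
time: 9.2
eef_pos: [0.6366, 0.29, 0.2387]
eef_rot: [-0.001, 1.0, -0.026, 0.001]
force: [-0.4, 0.1, -0.6]
grip_width: 0.053
```

```bash
python3 -m inch '[{"slide":[0,0,-0.05],"roll":0},{"slide":[0,0,-0.1],"roll":0},{"slide":[0,0,-0.15],"roll":0},{"slide":[0,0,-0.15],"roll":0},{"slide":[0,0,-0.15],"roll":0},{"slide":[0,0,-0.15],"roll":0},{"slide":[0,0,-0.15],"roll":0},{"slide":[0,0,-0.15],"roll":0}]'
```

```text
time: 10.2
eef_pos: [0.6366, 0.29, 0.2382]
eef_rot: [-0.001, 1.0, -0.026, 0.001]
force: [-2.4, -1.8, 5.5]
grip_width: 0.053
```

Contact (5.5 N). Release, rise, and move over A.

```bash
python3 -m inch '[{"slide":[0,0,0],"roll":0},{"slide":[0,0,0],"roll":0},{"slide":[0,0,0],"roll":0},{"slide":[0,0,0],"roll":0},{"slide":[0,0,2],"roll":0},{"slide":[0,0,5],"roll":0},{"slide":[0,0,8],"roll":0},{"slide":[0,0,11],"roll":0}]' 8.5 40
python3 -m inch '[{"slide":[-3,-4.5,0],"roll":1},{"slide":[-6,-9,0],"roll":2},{"slide":[-9,-13.5,0],"roll":3},{"slide":[-12,-18,0],"roll":3},{"slide":[-13,-19.5,0],"roll":3},{"slide":[-13,-19.5,0],"roll":3},{"slide":[-13,-19.5,0],"roll":3},{"slide":[-13,-19.5,0],"roll":3}]'
python3 - <<'E'
from h import *
s=readout.sense();print(s["eef_pos"],s["force"])
p=vision.camera_params("wrist")
im=vision.grab_frame("wrist")[:,:,::-1].copy()
for X in [(.507,.0955,.093)]:
    print(proj(p,X)); cv2.drawMarker(im,tuple(int(a) for a in proj(p,X)),(255,0,255),0,20)
t=vision.grab_frame("side")[:,:,::-1]
cv2.imwrite("pics/w3.png",np.hstack([cv2.resize(im,(400,300)),cv2.resize(t,(400,300))]))
E
```

```text
time: 11.2
eef_pos: [0.6367, 0.29, 0.3509]
eef_rot: [-0.001, 1.0, -0.026, 0.002]
force: [0.3, 0.2, 0.1]
grip_width: 0.0853
time: 12.2
eef_pos: [0.5075, 0.0965, 0.3509]
eef_rot: [-0.002, 1.0, 0.001, 0.002]
force: [-0.8, 0.5, -0.9]
grip_width: 0.0847
[0.50750333 0.0965341  0.35086919] [-0.75591108  0.53693731 -0.9205595 ]
[315.39526953 246.21222788]
```

View pics/w3.png

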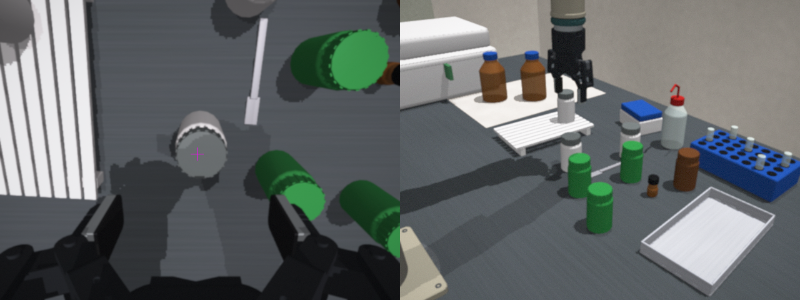

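B stands upright on the rack (side panel about (566,107)). A's lid is about 4 mm toward -y of the prediction. Descend on A, grip and lift.

```bash
python3 -m inch '[{"slide":[-0.2,-0.5,-3],"roll":0},{"slide":[-0.2,-0.5,-6],"roll":0},{"slide":[-0.2,-0.5,-9],"roll":0},{"slide":[-0.2,-0.5,-11],"roll":0},{"slide":[-0.2,-0.5,-13],"roll":0},{"slide":[-0.2,-0.5,-14],"roll":0},{"slide":[-0.2,-0.5,-14.4],"roll":0},{"slide":[-0.2,-0.5,-14.4],"roll":0}]'
python3 -m inch '[{"slide":[0,0,0],"roll":0},{"slide":[0,0,0],"roll":0},{"slide":[0,0,0],"roll":0},{"slide":[0,0,0],"roll":0},{"slide":[0,0,0],"roll":0},{"slide":[0,0,0],"roll":0},{"slide":[0,0,0],"roll":0},{"slide":[0,0,0],"roll":0}]' 4.5 40
python3 -m inch '[{"slide":[0,0,1],"roll":0},{"slide":[0,0,3],"roll":0},{"slide":[0,0,6],"roll":0},{"slide":[0,0,9],"roll":0},{"slide":[0,0,12],"roll":0},{"slide":[0,0,14],"roll":0},{"slide":[0,0,14],"roll":0},{"slide":[0,0,14],"roll":0}]'
python3 -m inch '[{"slide":[0,0,0],"roll":0},{"slide":[0,0,0],"roll":0},{"slide":[0,0,0],"roll":0},{"slide":[0,0,0],"roll":0},{"slide":[0,0,0],"roll":0},{"slide":[0,0,0],"roll":0},{"slide":[0,0,0],"roll":0},{"slide":[0,0,0],"roll":0}]'
```

```text
time: 13.3
eef_pos: [0.5054, 0.0912, 0.2069]
eef_rot: [-0.001, 1.0, 0.001, 0.002]
force: [0.6, 1.0, 0.1]
grip_width: 0.0851
time: 14.3
eef_pos: [0.5056, 0.0913, 0.2077]
eef_rot: [-0.002, 1.0, 0.001, 0.002]
force: [-0.4, 0.4, 6.7]
grip_width: 0.0527
time: 15.3
eef_pos: [0.505, 0.0912, 0.347]
eef_rot: [-0.002, 1.0, 0.001, 0.002]
force: [-0.4, -0.4, -3.5]
grip_width: 0.0527
time: 16.3
eef_pos: [0.505, 0.0912, 0.347]
eef_rot: [-0.002, 1.0, 0.001, 0.002]
force: [0.2, -0.8, -3.2]
grip_width: 0.0528
```

A reads -3.3 N, so it's full. Carry it to the far tray slot (0.637,-0.293).

```bash
python3 -m inch '[{"slide":[1.2,-3.5,0],"roll":0},{"slide":[3.2,-9.3,0],"roll":1},{"slide":[5.2,-15.1,0],"roll":2},{"slide":[7.2,-20.9,0],"roll":3},{"slide":[9.2,-26.7,0],"roll":4},{"slide":[11.2,-32.5,0],"roll":5},{"slide":[12.6,-36.7,0],"roll":5},{"slide":[13.2,-38.4,0],"roll":5}]'
python3 -m inch '[{"slide":[0,0,-2],"roll":0},{"slide":[0,0,-4],"roll":0},{"slide":[0,0,-6],"roll":0},{"slide":[0,0,-8],"roll":0},{"slide":[0,0,-10],"roll":0},{"slide":[0,0,-12],"roll":0},{"slide":[0,0,-12.6],"roll":0},{"slide":[0,0,-12.8],"roll":0}]'
```

```text
time: 17.3
eef_pos: [0.6364, -0.2971, 0.3464]
eef_rot: [-0.0, 0.999, 0.042, 0.001]
force: [-1.0, 1.4, -3.4]
grip_width: 0.0529
time: 18.3
eef_pos: [0.6365, -0.2972, 0.2181]
eef_rot: [-0.0, 0.999, 0.042, 0.001]
force: [0.6, -0.6, -3.7]
grip_width: 0.0528
```

```bash
python3 -m inch '[{"slide":[0,0.3,-0.1],"roll":0},{"slide":[0,0.3,-0.2],"roll":0},{"slide":[0,0.3,-0.3],"roll":0},{"slide":[0,0.3,-0.4],"roll":0},{"slide":[0,0.3,-0.5],"roll":0},{"slide":[0,0.3,-0.55],"roll":0},{"slide":[0,0.3,-0.6],"roll":0},{"slide":[0,0.3,-0.65],"roll":0}]'
```

```text
time: 19.3
eef_pos: [0.6365, -0.2942, 0.2119]
eef_rot: [-0.0, 0.999, 0.042, 0.001]
force: [-2.1, 0.7, -0.0]
grip_width: 0.0526
```

Weight transferred. Release, rise, and go to C, turned about 40° so the wrist camera stays clear of the wash bottle's spout.

```bash
python3 -m inch '[{"slide":[0,0,0],"roll":0},{"slide":[0,0,0],"roll":0},{"slide":[0,0,0],"roll":0},{"slide":[0,0,0],"roll":0},{"slide":[0,0,2],"roll":0},{"slide":[0,0,5],"roll":0},{"slide":[0,0,9],"roll":0},{"slide":[0,0,14],"roll":0}]' 8.5 40
python3 -m inch '[{"slide":[0.5,5.5,0],"roll":6},{"slide":[1,11,0],"roll":12},{"slide":[1.5,16.5,0],"roll":18},{"slide":[2,22,0],"roll":24},{"slide":[2.5,27.5,0],"roll":30},{"slide":[3,32,0],"roll":35},{"slide":[3,33.5,0],"roll":35},{"slide":[3,33.5,0],"roll":35}]'
python3 - <<'E'
from h import *
s=readout.sense();print(s["eef_pos"],s["force"])
p=vision.camera_params("wrist")
im=vision.grab_frame("wrist")[:,:,::-1].copy()
cv2.imwrite("pics/w4raw.png",im)
uv=proj(p,(.667,.042,.093));print(uv)
m=cv2.cvtColor(im,cv2.COLOR_BGR2HSV);m=((m[:,:,1]<40)&(m[:,:,2]>85)&(m[:,:,2]<160)).astype(np.uint8);m[:,:150]=0;m[:,500:]=0;m[:120]=0;m[360:]=0
m=cv2.morphologyEx(m,2,np.ones((9,9)))
for c in cv2.findContours(m,0,2)[0]:
    if cv2.contourArea(c)>1500: e=cv2.fitEllipse(c);print(e,ray(p,e[0],.093))
cv2.drawMarker(im,tuple(int(a) for a in uv),(255,0,255),0,20)
t=vision.grab_frame("side")[:,:,::-1]
cv2.imwrite("pics/w4.png",np.hstack([cv2.resize(im,(400,300)),cv2.resize(t,(400,300))]))
E
```

```text
time: 20.3
eef_pos: [0.6362, -0.2941, 0.3539]
eef_rot: [-0.001, 0.999, 0.042, 0.001]
force: [1.1, -0.5, 0.6]
grip_width: 0.0852
time: 21.3
eef_pos: [0.6662, 0.0416, 0.3548]
eef_rot: [-0.0, 0.94, 0.341, 0.001]
force: [-0.6, -0.9, 0.0]
grip_width: 0.0847
[0.66615843 0.04157943 0.35478713] [-0.55390351 -0.89513584  0.04687566]
[312.88168859 240.74690323]
((359.47869873046875, 253.38534545898438), (206.85643005371094, 407.5294494628906), 79.83135223388672) [0.67882709 0.01532962 0.093     ]
```

View pics/w4.png

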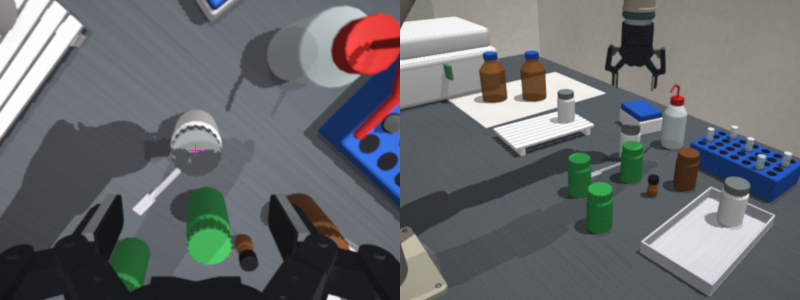

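A stands upright in the tray (side panel (735,200)). C's lid centre is within 2 mm of the marker (196,151), and the spatula lies below fingertip height. Descend, grip and lift C.

```bash
python3 -m inch '[{"slide":[0,0,-3],"roll":0},{"slide":[0,0,-6],"roll":0},{"slide":[0,0,-9],"roll":0},{"slide":[0,0,-11],"roll":0},{"slide":[0,0,-13],"roll":0},{"slide":[0,0,-14.3],"roll":0},{"slide":[0,0,-14.7],"roll":0},{"slide":[0,0,-14.7],"roll":0}]'
python3 -m inch '[{"slide":[0,0,0],"roll":0},{"slide":[0,0,0],"roll":0},{"slide":[0,0,0],"roll":0},{"slide":[0,0,0],"roll":0},{"slide":[0,0,0],"roll":0},{"slide":[0,0,0],"roll":0},{"slide":[0,0,0],"roll":0},{"slide":[0,0,0],"roll":0}]' 4.5 40
python3 -m inch '[{"slide":[0,0,1],"roll":0},{"slide":[0,0,3],"roll":0},{"slide":[0,0,6],"roll":0},{"slide":[0,0,9],"roll":0},{"slide":[0,0,12],"roll":0},{"slide":[0,0,14],"roll":0},{"slide":[0,0,14],"roll":0},{"slide":[0,0,14],"roll":0}]'
python3 -m inch '[{"slide":[0,0,0],"roll":0},{"slide":[0,0,0],"roll":0},{"slide":[0,0,0],"roll":0},{"slide":[0,0,0],"roll":0},{"slide":[0,0,0],"roll":0},{"slide":[0,0,0],"roll":0},{"slide":[0,0,0],"roll":0},{"slide":[0,0,0],"roll":0}]'
```

```text
time: 22.4
eef_pos: [0.6664, 0.0386, 0.2076]
eef_rot: [0.0, 0.941, 0.339, 0.001]
force: [0.1, -0.4, -0.2]
grip_width: 0.0849
time: 23.4
eef_pos: [0.6666, 0.0393, 0.2087]
eef_rot: [0.0, 0.941, 0.339, 0.001]
force: [-2.2, 0.8, 6.7]
grip_width: 0.0529
time: 24.4
eef_pos: [0.666, 0.0391, 0.3481]
eef_rot: [0.0, 0.941, 0.339, 0.001]
force: [-0.1, 0.2, -5.0]
grip_width: 0.0525
time: 25.4
eef_pos: [0.666, 0.0391, 0.3481]
eef_rot: [0.0, 0.941, 0.339, 0.001]
force: [0.3, -1.0, -4.5]
grip_width: 0.0525
```

C reads about -4.7 N, so it's full. Carry it to the near tray slot (0.477,-0.309).

```bash
python3 -m inch '[{"slide":[-1.9,-3.5,0],"roll":-5},{"slide":[-4.7,-8.7,0],"roll":-10},{"slide":[-7.5,-13.9,0],"roll":-15},{"slide":[-10.3,-19.1,0],"roll":-20},{"slide":[-13.1,-24.3,0],"roll":-25},{"slide":[-15.9,-29.5,0],"roll":-30},{"slide":[-18,-33.2,0],"roll":-35},{"slide":[-18.9,-34.8,0],"roll":-35}]'
python3 -m inch '[{"slide":[0,0,0],"roll":0},{"slide":[0,0,-2],"roll":0},{"slide":[0,0,-4],"roll":0},{"slide":[0,0,-6],"roll":0},{"slide":[0,0,-8],"roll":0},{"slide":[0,0,-10],"roll":0},{"slide":[0,0,-12],"roll":0},{"slide":[0,0,-12.8],"roll":0}]'
```

```text
time: 26.4
eef_pos: [0.4752, -0.3119, 0.3485]
eef_rot: [0.001, 0.999, 0.039, 0.0]
force: [0.5, 0.3, -4.5]
grip_width: 0.0523
time: 27.4
eef_pos: [0.4764, -0.3097, 0.2194]
eef_rot: [-0.0, 0.999, 0.04, 0.0]
force: [0.2, -0.9, -5.0]
grip_width: 0.0524
```

```bash
python3 -m inch '[{"slide":[0,0,-0.15],"roll":0},{"slide":[0,0,-0.3],"roll":0},{"slide":[0,0,-0.4],"roll":0},{"slide":[0,0,-0.5],"roll":0},{"slide":[0,0,-0.55],"roll":0},{"slide":[0,0,-0.6],"roll":0},{"slide":[0,0,-0.65],"roll":0},{"slide":[0,0,-0.7],"roll":0}]'
```

```text
time: 28.4
eef_pos: [0.4764, -0.3097, 0.2126]
eef_rot: [-0.0, 0.999, 0.04, 0.0]
force: [0.6, 1.3, 1.4]
grip_width: 0.0524
```

Touchdown. Release, rise well clear and look.

```bash
python3 -m inch '[{"slide":[0,0,0],"roll":0},{"slide":[0,0,0],"roll":0},{"slide":[0,0,0],"roll":0},{"slide":[0,0,0],"roll":0},{"slide":[0,0,2],"roll":0},{"slide":[0,0,5],"roll":0},{"slide":[0,0,9],"roll":0},{"slide":[0,0,14],"roll":0}]' 8.5 40
python3 -m inch '[{"slide":[-2,-5,0],"roll":0},{"slide":[-4,-10,0],"roll":0},{"slide":[-6,-15,0],"roll":0},{"slide":[-8,-20,0],"roll":0},{"slide":[-10,-25,0],"roll":0},{"slide":[-12,-28,0],"roll":0},{"slide":[-12,-28,0],"roll":0},{"slide":[-12,-28,0],"roll":0}]'
python3 - <<'E'
from h import *
a=vision.grab_frame("top")[:,:,::-1];b=vision.grab_frame("side")[:,:,::-1]
cv2.imwrite("pics/f.png",np.hstack([cv2.resize(a,(400,300)),cv2.resize(b,(400,300))]))
p=vision.camera_params("top");o=cv2.imread("pics/top0.png")
def find(im,lo,hi,z,x0,x1,amin=40):
    m=cv2.inRange(cv2.cvtColor(np.ascontiguousarray(im),cv2.COLOR_BGR2HSV),lo,hi);m[:150]=0;m[350:]=0;m[:,:x0]=0;m[:,x1:]=0
    m=cv2.morphologyEx(m,2,np.ones((5,5)))
    return [ray(p,cv2.fitEllipse(c)[0],z).round(3)[:2].tolist() for c in cv2.findContours(m,0,2)[0] if cv2.contourArea(c)>amin]
for im in(o,a):
    print("green",find(im,(45,120,100),(80,255,255),.093,225,430),"brown",find(im,(0,100,60),(15,255,255),.093,225,430))
d=cv2.absdiff(o,np.ascontiguousarray(a)).max(2)
for n,(x,y) in {"vial":(392,230),"spat":(309,235)}.items(): print(n,(d[y-12:y+12,x-7:x+7]>40).sum())
print(find(a,(0,0,85),(180,40,160),.1,110,550,200))
E
```

```text
time: 29.4
eef_pos: [0.476, -0.3095, 0.3533]
eef_rot: [-0.001, 0.999, 0.04, -0.001]
force: [1.0, -0.2, 0.7]
grip_width: 0.085
time: 30.4
eef_pos: [0.3566, -0.5887, 0.353]
eef_rot: [-0.001, 0.999, 0.041, -0.0]
force: [0.5, 0.8, -0.0]
grip_width: 0.0847
green [[0.412, -0.128], [0.456, -0.007], [0.592, -0.038]] brown [[0.669, -0.145]]
green [[0.412, -0.128], [0.455, -0.006], [0.592, -0.038]] brown [[0.669, -0.145]]
vial 0
spat 0
[[0.445, -0.261], [0.477, -0.306], [0.592, -0.247], [0.641, 0.3], [0.636, -0.291]]
```

View pics/f.png

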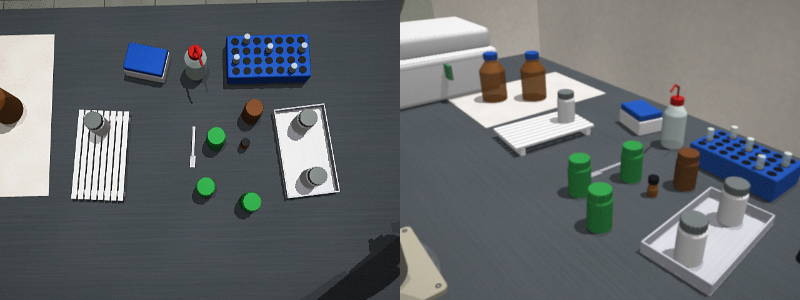

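Everything is in place: one jar upright on the rack, two upright in the tray, and the green jars, brown jar, vial and spatula unmoved.

```bash
python3 -c "
from station import workorder
print(workorder.job_done())"
```

```text
the job is handed in; nothing more can be done
None
```

The job is handed in at about 30.5 s of robot time (limit 67 s): two full jars stand in the tray and the one empty jar stands on the rack.

- **Jars:** I lifted each one and judged it by the vertical force. The jar that started nearest the vial read about 0 to -1 N, so it was empty. That reading was noisy, but far from the 3.5 N or more that a full jar would show. The other two read about -3.4 N and -4.7 N, so both were full.
- **Setting down:** Contact force was about 5.5 N on the rack. In the tray the wrist force never went above 1.4 N upward.
- **Final checks:** The top and side pictures show all three jars upright and well inside their places. Green and brown jars measured within 1 mm of their start positions, and the picture was unchanged at the vial and the spatula.
- **Disagreement:** The top camera put two of the three lids 3 to 4 mm too far toward +y compared with the wrist camera. I corrected for this before gripping and placing.

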